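Set the stretcher-bar length gauge

ROBOT

A 6-joint arm with a two-finger parallel gripper is mounted at the origin on a cart in front of the work surface, level with it; the furniture and walls round the work are solid. World frame = base frame: x ahead of the robot, y to its left, z up, the work surface at z = 0. Lengths are in mm, angles in rad, forces in N, time in s.
With the tool pointing down it reaches from about 275 to 750 mm from the base axis. Payload 10.2 kg.
Tool frame: the origin (TCP) lies at the very end of the fingers, on their centre line; the grasp point (between the pads) lies 19 mm behind it; z points along the fingers, y is the direction in which the jaws open and shut (so a half turn about z gives the same grasp; the last joint's range is limited). The gripper opens to 85 mm and grips with 20 to 120 N. Pads are 22 mm wide; open, the fingers measure 114 mm over their backs; the gripper's body (76 mm by 85 mm) begins 54 mm behind the grasp point. The pads swing forward as they close: fully open they stand 13 mm farther back than shut.
Start: joints at [-0.223, 0.313, 1.498, -0, 1.331, -0.223], TCP at [525.006, -0.013, 231.294] pointing down, gripper open.
Joint ranges: [-2.94, 2.94], [-0.97, 2.17], [0.19, 2.56], [-1.23, 4.37], [0.02, 3.11], [-2.88, 2.88]. Speed limits (rad/s): [2.39, 2.39, 3.01, 3.14, 3.14, 3.14].

INTERFACE

Orientations are given as a unit quaternion [w, x, y, z].
In Python, from rig import * gives the robot as it stands. The module is installed in compiled form; this text tells all that it offers.
- The arm moves only by the shell command python3 -m crank 'ROWS' [FORCE]. ROWS is a JSON object of lists of equal length, an entry for each row: "dp": the shift along the world's x, y, z in cm, a list of three; "delta_rot": the turn, a rotation vector about the world's x, y, z in degrees, a list of three; "claw": the closure in counts, from 0 (fully open) to 255 (shut). A call has 1 to 10 rows; each row shifts and turns the commanded pose from where the row before left it; what a row does not reach is not made up. A row lasts 1/10 s, in which the tool goes at most 50 mm and 8.59 degrees, less where a joint would pass 70% of its speed; a pose out of reach is approached as far as the arm can. A call is refused whole if a number of a shift passes 5 or a number of a turn 8.59, either way. A call with a gripper value outside its range is refused whole. The fingers move at their own pace and stop on an object; FORCE is the grip in N (left out, the last holds). Time passes only in rows, so rows that do not move let the fingers close. It gives the time, the measured TCP pose, the force and the opening at its end, in the units of the state.
- sense(): the state, without advancing time (a new reading comes with each control period).
- capture(name): name is "scene" or "side" or "wrist"; returns (picture, depth): 400x640x3 uint8, red, green, blue; 400x640 float32, mm along the optical axis (not along the pixel's ray), 0 where there is no reading.
- camera_model(name): a dict with "fx", "fy", "cx", "cy" (pixels), "cam_to_world" (4x4, takes a point from camera to world coordinates); the wrist camera has in their place "T_tool_cam" (4x4, takes a point from camera to tool coordinates, whose origin is the TCP and whose axes are the flange's). Camera axes: x right, y up, looking along -z (the intrinsics and any distortion apply to the point x, -y, -z); pixel columns grow to the right and rows downward; lengths in mm; the calibration is good to about 2 mm. A picture is of the moment at which its call begins: read the wrist's pose just before it. camera_model takes no time and is no camera call.
- finish_job(): hands the job in, once; it reports no verdict.
Trained networks look in the newest picture that a camera, given by its name, has taken for a name from the list of things; names that differ only in an ending like _2 or _b are one class to them, and where a whole thing is asked for, a point or a joint stands for the part that bears it (a point fixed in the world has none). Each returns a list of dicts, best first, with "p" (0 to 1); they miss things now and then, are a little off and sometimes report something else, mostly with a low value. They report only what shows in the picture. A call takes as long as a camera call.
- boxes_of(camera, target): "centre" ([column, row] in pixels, amid what is visible of it).
- masks_of(camera, target): "region" (400x640 bool, what is visible of it) and "centre" ([column, row] in pixels, amid what is visible of it).
- pinpoint(camera, target): "centre" ([column, row] in pixels: a listed point, or the origin of a listed thing).
The state is a dict: "time_s": time; "joints": joint angles; "dq": joint speeds; "tau": joint torques, N m; "eef_pos": TCP position; "ee_rot": TCP orientation; "force": force on the tool from outside, world axes, zero at the start; "wrist_torque": the same for the moment, N m; "grip_width": opening from 0.0 (shut) to 1.0 (fully open).
Only numpy, scipy, OpenCV 4.12 (cv2) and the standard library are available. Lean on these libraries where they do the work, as an engineer would, in place of code of your own. Each camera call takes 0.05 s, during which the arm holds its last target.

TASK

Set the length gauge: push the black stop along its rail by its upright plate until it drops into the notch beside the red clip. Then push the short wooden bar along its channel until its end rests against the stop, gently enough that the stop stays in its notch. Do it all by pushing, never lift the bar, and leave the other things on the table where they are.

Things in the scene. Friction and masses are not known exactly. Their poses are not given: they have to be found in the camera images.
- gauge: Length gauge fixed on the table: plywood base 114 (x) x 360 (y) x 12 mm, axes along it, z up. Origin on the table, 5 mm in -x from the base's middle. Along its y runs a notched aluminium rail (x 0 to 26 mm, y +96 to -165 mm, top z = 30 mm; grey end caps at y = +101 and -170 mm reach z = 34 mm). Its three notches, 13 mm wide, lie at y = -15, -55 and -95 mm.
- channel (a point): Middle of the floor of the bar's channel, 12 mm above the table, at gauge x = -22 mm, y = 0; axes as the gauge's. The channel is 44 mm wide, runs the full 360 mm along y and is open at both ends; on its +x side stands the rail's fence (top 30 mm above the table), on its -x side a low lip (top at 20 mm).
- stop (a joint): Slide of the black stop, m: 0 at the rail's +y end, grows to gauge -y, up to 0.19. Stop's middle: gauge y = 0.060 - value, so the notches are at 0.075, 0.115, 0.155. Starts at 0 to 0.04. Sliding takes about 3 N; from some 3 mm before a notch's middle it snaps in and centres itself (the push force dips), then takes 10 to 12 N to push out. It may be pushed on through notches, and back.
- stop_plate (a point): Centre of the +y face of the stop's upright plate, the face to push to gauge -y: 28 mm wide (gauge x 1 to 29 mm), from z = 31 to 81 mm above the table, this point at 65 mm. It lies 20 mm to gauge +y of the stop's middle. The carriage under it is 40 mm long and 22 mm high; a 10 mm wide brass pin head stands 10 mm out of its top.
- stop_face (a point): Middle of the stop's +y face that hangs in the bar's channel, 39 mm wide, z = 16 to 43 mm above the table; it lies 6 mm to gauge +y of the stop's middle. The bar's end shall rest on it. Axes as the gauge's.
- pin (a joint): Spring pin in the stop, m: about 0.0005 while it rides on the rail's top, about 0.0045 when it has dropped into a notch.
- red_clip: Red plastic clip, 18 x 14 x 16 mm, fixed on the gauge's rear edge (gauge x = 52 mm), its origin exactly beside the middle of the wanted notch (same gauge y). White and blue clips mark the other two notches; which is where varies.
- bar: Loose pale wooden stretcher bar, 40 (x) x 90 (y) x 24 (z) mm, 80 g, lying in the channel on the +y side of the stop, its axes along the gauge's. Origin: centre of its underside (12 mm above the table). Its top is 36 mm above the table, its ends are 45 mm from the origin along y.
- sanding_block: Bystander: brown sanding block 40 x 70 x 24 mm, loose behind the gauge. Origin: centre of its underside.
- dipper: Bystander: small round metal tin 60 mm wide, 33 mm high, loose behind the gauge. Origin: centre of its underside.
- blue_tube: Bystander: blue paint tube 59 x 190 x 36 mm, loose on the table to the right. Origin: centre of its underside.

How it is judged:
By the outcome, as a careful person would: the job done as asked, in the order asked, and still so for the second after the job is handed in, with the robot touching nothing.
It also fails if it takes over 54 s, if anything falls off the work surface, if the arm or the gripper's body presses on something with over 40 N, if the wrist force passes 120 N, or if a joint passes its speed limit or range.

## Working session

There is one attempt and no reset: what is moved stays moved. The work goes in short steps, Python scripts to look and compute and a shell command to move; the robot and the scene stay as the last step left them, time stands still between calls to the robot, and variables do not carry over. Pictures are saved under pics/ and viewed, and the job is handed in when it is done.

```bash
mkdir -p pics; cat > h.py <<'E'
from rig import *
import numpy as np, cv2
def save(n,im): cv2.imwrite('pics/'+n+'.png',cv2.cvtColor(im,cv2.COLOR_RGB2BGR))
def ray(cam,uv,T=None):
    m=camera_model(cam)
    T=np.array(m['cam_to_world']) if T is None else T
    d=np.array([(uv[0]-m['cx'])/m['fx'],-(uv[1]-m['cy'])/m['fy'],-1.])
    return T[:3,3],T[:3,:3]@d
def atz(cam,uv,z,T=None):
    o,d=ray(cam,uv,T); return o+d*(z-o[2])/d[2]
def atd(cam,uv,dep):
    o,d=ray(cam,uv); return o+d*dep[int(uv[1]),int(uv[0])]
E
python3 - <<'E'
from h import *
s=sense(); print({k:np.round(v,3) for k,v in s.items()})
for c in ['scene','side']:
    im,d=capture(c); save(c+'0',im); m=camera_model(c); print(c,{k:np.round(v,2).tolist() for k,v in m.items()})
    zs={'gauge':0,'channel':12,'stop_plate':65,'stop_face':30,'red_clip':None,'bar':12}
    for t,z in zs.items():
        for r in pinpoint(c,t)[:2]:
            print(t,round(r['p'],2),np.round(r['centre'],1), np.round(atz(c,r['centre'],z if z is not None else 10),1))
E
```

```text
{'time_s': np.float64(0.0), 'joints': array([-0.223,  0.313,  1.498,  0.   ,  1.331, -0.223]), 'dq': array([ 0.   ,  0.   , -0.001, -0.   , -0.   , -0.002]), 'tau': array([-1.0000e-03, -4.1226e+01, -2.5974e+01, -0.0000e+00,  4.0000e-03,
       -0.0000e+00]), 'eef_pos': array([5.24737e+02, 2.50000e-02, 2.30735e+02]), 'ee_rot': array([-0.001,  0.707,  0.707, -0.   ]), 'force': array([-0.167,  0.291,  0.177]), 'wrist_torque': array([ 0.01 , -0.024,  0.025]), 'grip_width': np.float64(0.995)}
scene {'fx': 459.98, 'fy': 459.98, 'cx': 324.85, 'cy': 196.08, 'cam_to_world': [[0.85, 0.28, -0.45, 138.19], [-0.53, 0.45, -0.72, -1116.02], [-0.0, 0.85, 0.53, 556.1], [0.0, 0.0, 0.0, 1.0]]}
gauge 0.55 [284.3 207.1] [ 508.9 -344.4    0. ]
channel 0.56 [275.4 206.7] [ 485.3 -349.4   12. ]
stop_plate 0.74 [278.7 171.4] [ 522.1 -299.2   65. ]
stop_face 0.89 [266.6 190.1] [ 487.5 -303.9   30. ]
stop_face 0.19 [327.8 197.8] [ 585.5 -403.2   30. ]
bar 0.81 [247.9 182.3] [ 477.6 -220.2   12. ]
side {'fx': 376.8, 'fy': 376.8, 'cx': 319.1, 'cy': 197.05, 'cam_to_world': [[1.0, -0.04, 0.07, 610.45], [0.08, 0.61, -0.79, -1096.02], [-0.01, 0.8, 0.61, 585.86], [0.0, 0.0, 0.0, 1.0]]}
gauge 0.93 [306.7 198.4] [ 511.5 -338.3    0. ]
gauge 0.36 [355.3 238.3] [ 635.7 -477.1    0. ]
channel 0.58 [296.3 194.9] [ 485.7 -341.    12. ]
stop_plate 0.77 [309.4 167. ] [ 515.5 -291.2   65. ]
stop_plate 0.23 [298.2 184.4] [ 496.4 -369.1   65. ]
stop_face 0.83 [294.9 182.2] [ 479.1 -311.1   30. ]
red_clip 0.62 [294.1 192.6] [ 478.4 -329.    10. ]
red_clip 0.42 [325.  206.3] [ 561.2 -379.8   10. ]
bar 0.87 [299.  169.5] [ 478.2 -223.9   12. ]
bar 0.64 [294.3 192.8] [ 479.5 -332.5   12. ]
```

```bash
python3 - <<'E'
import cv2
for c in ['scene','side']:
    im=cv2.imread(f'pics/{c}0.png'); cv2.imwrite(f'pics/{c}0z.png',cv2.resize(im[120:320,180:440],None,fx=3,fy=3,interpolation=cv2.INTER_CUBIC))
E
```

```text
(no output)
```

View pics/scene0.png

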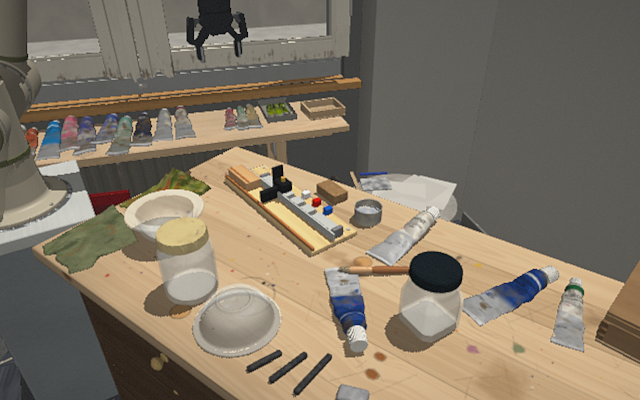

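View pics/scene0z.png

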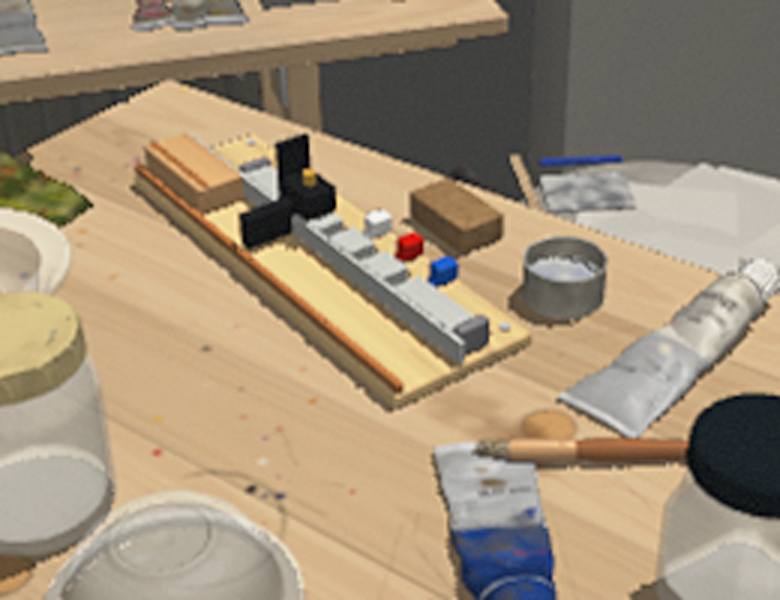

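View pics/side0z.png

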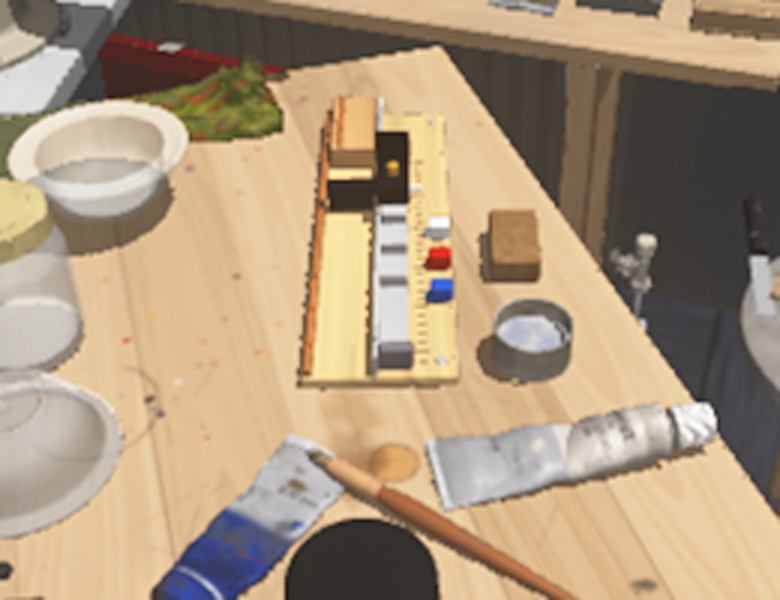

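The red clip is the middle of the three, so the target notch is at gauge y = -55 (stop 0.115). The gauge is roughly aligned with the world axes, and the bar lies at its far (+y) end. I'll close the gripper and get a wrist view from above the gauge.

```bash
python3 -m crank '{"dp":[[0,-4.5,1],[0,-4.5,1],[0,-4.5,1],[0,-4.5,1],[0,-4.5,1],[0,0,0],[0,0,0]],"delta_rot":[[0,0,0],[0,0,0],[0,0,0],[0,0,0],[0,0,0],[0,0,0],[0,0,0]],"claw":[255,255,255,255,255,255,255]}' 40
python3 - <<'E'
from h import *
from scipy.spatial.transform import Rotation as R
s=sense(); print(s['eef_pos'],s['ee_rot'],s['force'],s['grip_width'],s['time_s'])
im,d=capture('wrist'); save('w1',im); m=camera_model('wrist')
Tt=np.eye(4);q=s['ee_rot'];Tt[:3,:3]=R.from_quat([q[1],q[2],q[3],q[0]]).as_matrix();Tt[:3,3]=s['eef_pos']
T=Tt@np.array(m['T_tool_cam']); np.save('T1.npy',T);np.save('d1.npy',d); print(np.round(T,2),m['fx'],m['cx'],m['cy'])
for t,z in {'gauge':0,'channel':12,'stop_plate':65,'stop_face':30,'red_clip':12,'bar':12}.items():
    for r in pinpoint('wrist',t)[:2]:
        print(t,round(r['p'],2),np.round(r['centre'],1), np.round(atz('wrist',r['centre'],z,T),1))
E
```

```text
time_s: 1.4
eef_pos: [524.8, -225.5, 281.0]
ee_rot: [-0.0, 0.708, 0.707, 0.0]
force: [0.5, 0.8, -0.5]
grip_width: -0.002
[ 524.82032896 -225.52213551  280.99183767] [-2.79226886e-04  7.07640988e-01  7.06572113e-01  6.17472889e-05] [ 0.54496048  0.80921881 -0.53239667] -0.0016987460958296458 1.4
[[ 1.0000e+00  0.0000e+00 -0.0000e+00  5.2482e+02]
 [-0.0000e+00  9.6000e-01  2.9000e-01 -1.5163e+02]
 [ 0.0000e+00 -2.9000e-01  9.6000e-01  4.2442e+02]
 [ 0.0000e+00  0.0000e+00  0.0000e+00  1.0000e+00]] 314.3068281283858 319.8450634689566 198.3392164367554
gauge 0.67 [311.6 238.3] [ 512.9 -341.2    0. ]
channel 0.56 [294.9 243.4] [ 489.2 -343.8   12. ]
stop_plate 0.93 [318.  228.6] [ 522.7 -299.2   65. ]
stop_plate 0.45 [279.  156.7] [ 478.1 -210.3   65. ]
stop_face 0.96 [286.8 227.7] [ 480.4 -312.2   30. ]
bar 0.7 [281.4 153.2] [ 474.5 -214.4   12. ]
```

View pics/w1.png

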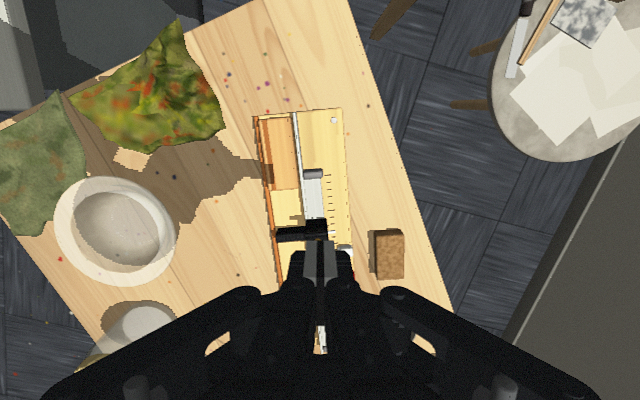

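The view shows the gauge (col 255-350) with a small yaw, the bar at (281,153), the stop plate at (318,229). Now I'll compute the yaw from the edges.

```bash
python3 - <<'E'
from h import *
im=cv2.imread('pics/w1.png'); cv2.imwrite('pics/w1z.png',cv2.resize(im[95:295,220:400],None,fx=3,fy=3,interpolation=cv2.INTER_CUBIC))
im=cv2.imread('pics/side0.png'); cv2.imwrite('pics/s0zz.png',cv2.resize(im[130:255,270:345],None,fx=4.8,fy=4.8,interpolation=cv2.INTER_CUBIC))
E
```

```text
(no output)
```

View pics/w1z.png

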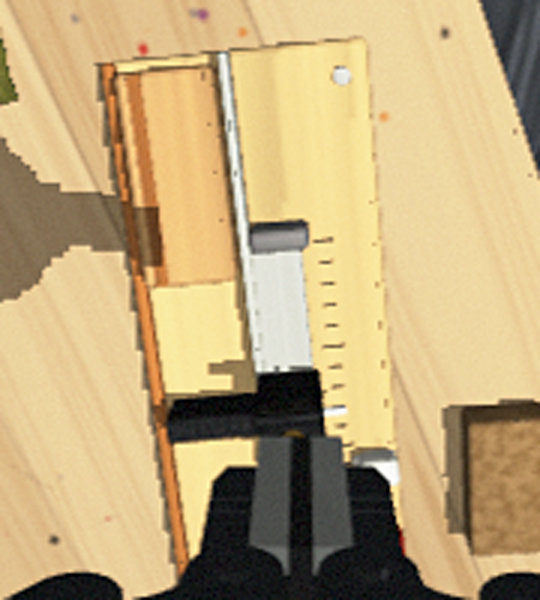

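View pics/s0zz.png

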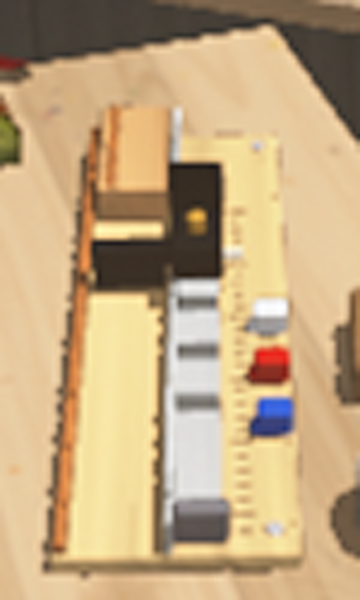

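```bash
python3 - <<'E'
from h import *
T=np.load('T1.npy')
def W(u,v,z): return atz('wrist',(220+u/3,95+v/3),z,T)
def S(u,v,z): return atz('side',(270+u/4.8,130+v/4.8),z)
def yaw(a,b): d=a-b; return np.degrees(np.arctan2(-d[0],d[1])),np.hypot(d[0],d[1])
for n,a,b in [('Wright',W(366,39,12),W(400,520,12)),('Wlip',W(103,65,20),W(178,575,20)),('Wfence',W(223,53,30),W(257,360,30)),
 ('Sright',S(283,137,12),S(301,553,12)),('Slip',S(95,130,20),S(55,550,20))]:
    print(n,np.round(a,1),np.round(b,1),yaw(a,b))
print('bar W -y end top',W(162,287,36),W(238,280,36),'+y end top',W(128,75,36),W(215,66,36))
print('plate top +y edge W',W(257,372,81),W(320,370,81))
print('S corner -y left',S(48,562,12),'clip red top',S(270,350,28), 'notch mids',S(198,302,28),S(198,351,28),S(198,402,28),'pin',S(197,220,62))
E
```

```text
Wright [ 553.  -157.3   12. ] [ 574.1 -383.9   12. ] (np.float64(5.3227188887086205), np.float64(227.53147349065532))
Wlip [ 443.4 -167.5   20. ] [ 465.4 -409.4   20. ] (np.float64(5.1824303796035815), np.float64(242.89792698172818))
Wfence [ 494.2 -162.5   30. ] [ 506.1 -294.1   30. ] (np.float64(5.169201391747828), np.float64(132.14082723358302))
Sright [ 557.9 -160.8   12. ] [ 586.9 -514.6   12. ] (np.float64(4.683970822168456), np.float64(354.9376752002004))
Slip [ 445.6 -172.8   20. ] [ 478.4 -528.3   20. ] (np.float64(5.271223434578305), np.float64(356.9539732000481))
bar W -y end top [ 466.24221979 -258.76734003   36.        ] [ 498.76621858 -255.70407051   36.        ] +y end top [ 456.4206861  -170.78124487   36.        ] [ 491.325117   -167.31984426   36.        ]
plate top +y edge W [ 508.4339974  -280.61024502   81.        ] [ 532.88688702 -279.80804485   81.        ]
S corner -y left [ 474.56806498 -527.96174105   12.        ] clip red top [ 564.85619402 -389.08236525   28.        ] notch mids [ 525.17176939 -351.55203964   28.        ] [ 529.10710912 -392.24499996   28.        ] [ 532.92226386 -431.6952003    28.        ] pin [ 523.03483322 -326.44774482   62.        ]
```

```bash
python3 -m crank '{"dp":[[-0.2,-1,-4.5],[-0.2,-1,-4.5],[-0.2,-1,-4.5],[0,-0.8,-4.5],[0,0,-3],[0,0,-2.1],[0,0,0],[0,0,0]],"delta_rot":[[0,0,2.5],[0,0,2.6],[0,0,0],[0,0,0],[0,0,0],[0,0,0],[0,0,0],[0,0,0]],"claw":[255,255,255,255,255,255,255,255]}'
python3 - <<'E'
from h import *
for c in ['side','scene']:
    im,d=capture(c); im=im[120:280,200:400] if c=='side' else im[100:260,180:380]
    save(c+'1',cv2.resize(im,None,fx=3.5,fy=3.5,interpolation=cv2.INTER_CUBIC))
E
```

```text
time_s: 2.55
eef_pos: [519.4, -263.0, 51.1]
ee_rot: [0.0, 0.675, 0.738, 0.0]
force: [0.5, -0.5, -0.3]
grip_width: -0.0
```

View pics/side1.png

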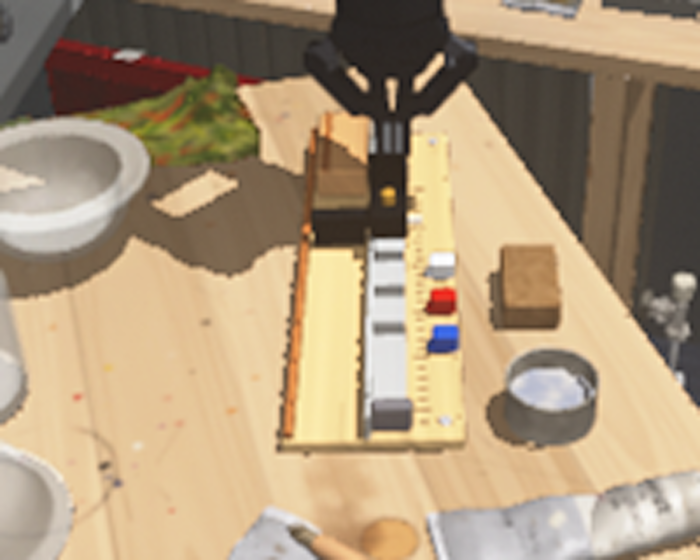

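View pics/scene1.png

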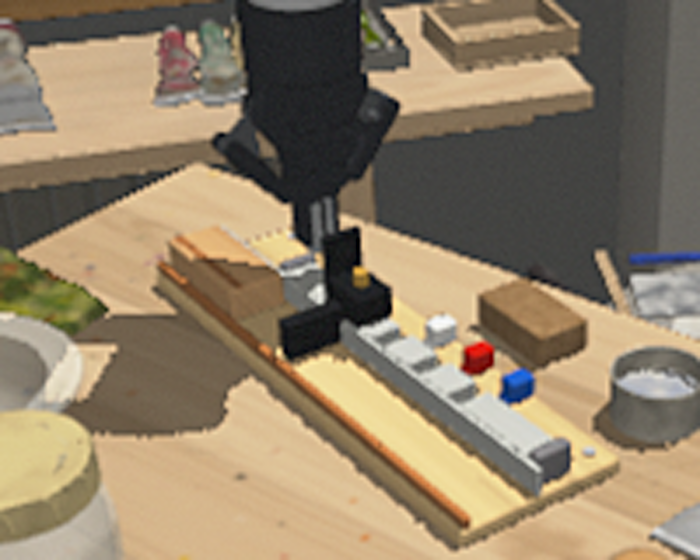

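The fingers are in line behind the plate (side zoom col ~388) with a gap and no contact. I'll push in small steps and watch the force.

```bash
python3 -m crank '{"dp":[[0.06,-0.7,0],[0.06,-0.7,0],[0.05,-0.5,0],[0.04,-0.4,0],[0,0,0]],"delta_rot":[[0,0,0],[0,0,0],[0,0,0],[0,0,0],[0,0,0]],"claw":[255,255,255,255,255]}'
python3 -m crank '{"dp":[[0.04,-0.4,0],[0.04,-0.4,0],[0,0,0]],"delta_rot":[[0,0,0],[0,0,0],[0,0,0]],"claw":[255,255,255]}'
```

```text
time_s: 3.15
eef_pos: [521.1, -286.6, 50.3]
ee_rot: [0.0, 0.675, 0.738, 0.0]
force: [-0.8, -0.2, 0.1]
grip_width: 0.001
time_s: 3.45
eef_pos: [521.9, -294.4, 50.2]
ee_rot: [0.0, 0.675, 0.738, -0.0]
force: [0.4, 1.1, 0.3]
grip_width: -0.002
```

```bash
for i in 1 2 3 4; do python3 -m crank '{"dp":[[0.02,-0.2,0],[0.02,-0.2,0]],"delta_rot":[[0,0,0],[0,0,0]],"claw":[255,255]}' | grep -E 'eef_pos|force'; done
```

```text
eef_pos: [522.2, -297.8, 50.2]
force: [-2.3, 4.9, 1.9]
eef_pos: [522.6, -302.0, 50.2]
force: [-1.7, 5.3, 2.1]
eef_pos: [523.0, -306.1, 50.2]
force: [-1.6, 4.2, 2.4]
eef_pos: [523.4, -310.2, 50.2]
force: [-2.0, 4.2, 1.1]
```

```bash
for i in 1 2 3 4 5 6 7 8; do python3 -m crank '{"dp":[[0.02,-0.2,0],[0.02,-0.2,0]],"delta_rot":[[0,0,0],[0,0,0]],"claw":[255,255]}' | grep -E 'eef_pos|force'; done
```

```text
eef_pos: [523.8, -314.2, 50.2]
force: [-3.0, 3.8, 1.6]
eef_pos: [524.3, -318.5, 50.2]
force: [-1.7, 2.0, -0.7]
eef_pos: [525.1, -322.8, 50.6]
force: [-0.3, -0.5, 0.2]
eef_pos: [525.2, -324.3, 50.6]
force: [-2.1, 14.3, 8.5]
eef_pos: [525.7, -328.9, 50.6]
force: [-1.7, 6.0, 3.9]
eef_pos: [526.2, -333.8, 50.6]
force: [-0.9, 3.9, 3.5]
eef_pos: [526.6, -338.2, 50.5]
force: [0.6, 4.3, 3.9]
eef_pos: [526.9, -342.2, 50.4]
force: [0.4, 3.9, 3.6]
```

The force dipped at TCP y≈-321 (the white notch) and then rose to 14 N as it left. The red notch should be about 40 mm further, with the snap near -358. I'll go finer from here.

```bash
for i in 1 2 3; do python3 -m crank '{"dp":[[0.02,-0.2,0],[0.02,-0.2,0]],"delta_rot":[[0,0,0],[0,0,0]],"claw":[255,255]}' | grep -E 'eef_pos|force'; done; echo fine; python3 -m crank '{"dp":[[0.01,-0.1,0],[0,0,0]],"delta_rot":[[0,0,0],[0,0,0]],"claw":[255,255]}' | grep -E 'eef_pos|force'
```

```text
eef_pos: [527.3, -346.1, 50.3]
force: [1.2, 4.4, 4.1]
eef_pos: [527.6, -350.2, 50.3]
force: [1.3, 4.3, 3.4]
eef_pos: [528.0, -354.2, 50.3]
force: [0.2, 3.4, 3.6]
fine
eef_pos: [527.7, -355.6, 50.1]
force: [-0.0, 0.4, -0.7]
```

```bash
python3 -m crank '{"dp":[[0.01,-0.1,0],[0,0,0]],"delta_rot":[[0,0,0],[0,0,0]],"claw":[255,255]}' | grep -E 'eef_pos|force'
```

```text
eef_pos: [527.8, -356.3, 50.0]
force: [-1.1, 0.2, -1.0]
```

```bash
python3 -m crank '{"dp":[[0.01,-0.1,0],[0,0,0]],"delta_rot":[[0,0,0],[0,0,0]],"claw":[255,255]}' | grep -E 'eef_pos|force'
```

```text
eef_pos: [528.0, -357.3, 50.1]
force: [-0.7, 0.9, -0.6]
```

```bash
python3 - <<'E'
from h import *
print(sense()['force'],sense()['time_s'])
for c in ['side','scene']:
    im,d=capture(c); 
    for t,z in [('stop_plate',65),('stop_face',30)]:
        for r in pinpoint(c,t)[:1]: print(c,t,round(r['p'],2),np.round(atz(c,r['centre'],z),1))
    im=im[150:260,260:350] if c=='side' else im[150:260,230:340]
    save(c+'2',cv2.resize(im,None,fx=5.4,fy=5.4,interpolation=cv2.INTER_CUBIC))
E
```

```text
[-0.69290911  0.89017027 -0.5903883 ] 7.05
side stop_plate 0.92 [ 522.9 -367.4   65. ]
side stop_face 0.78 [ 488.1 -386.9   30. ]
scene stop_plate 0.93 [ 527.6 -367.6   65. ]
scene stop_face 0.62 [ 494.1 -375.6   30. ]
```

View pics/side2.png

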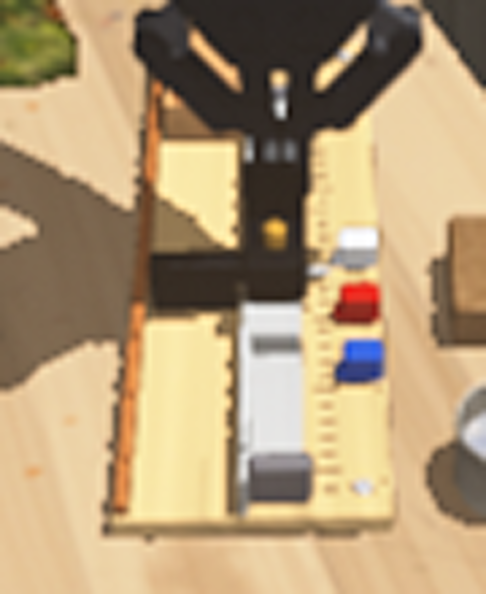

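View pics/scene2.png

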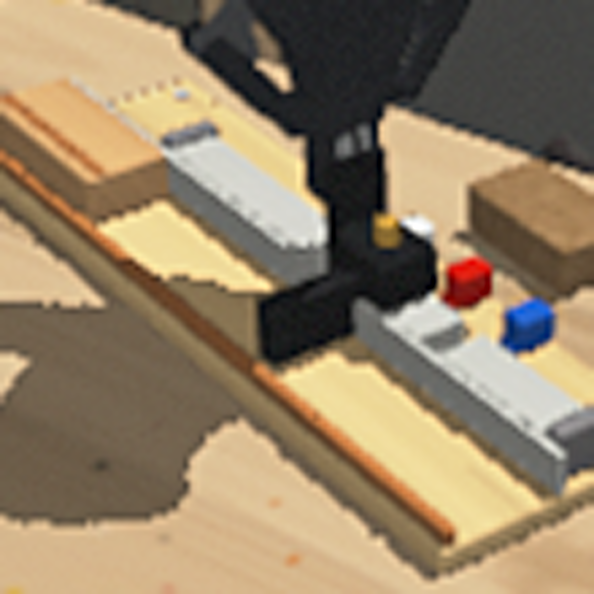

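The picture suggests the stop is close to the red clip, but not whether it has seated. I'll test that gently: if it has seated, the force must rise above the 4 N sliding level with no travel.

```bash
python3 -m crank '{"dp":[[0,-0.05,0],[0,0,0]],"delta_rot":[[0,0,0],[0,0,0]],"claw":[255,255]}' | grep -E 'eef_pos|force'
```

```text
eef_pos: [528.3, -357.4, 50.4]
force: [-0.0, 2.1, 1.0]
```

```bash
python3 -m crank '{"dp":[[0.01,-0.05,0],[0,0,0]],"delta_rot":[[0,0,0],[0,0,0]],"claw":[255,255]}' | grep -E 'eef_pos|force'
```

```text
eef_pos: [528.3, -358.1, 50.3]
force: [0.0, 0.3, -0.0]
```

```bash
python3 -m crank '{"dp":[[0,-0.05,0],[0,0,0]],"delta_rot":[[0,0,0],[0,0,0]],"claw":[255,255]}' | grep -E 'eef_pos|force'
```

```text
eef_pos: [528.3, -358.7, 50.3]
force: [-0.4, 0.0, 0.3]
```

```bash
python3 -m crank '{"dp":[[0.01,-0.05,0],[0,0,0]],"delta_rot":[[0,0,0],[0,0,0]],"claw":[255,255]}' | grep -E 'eef_pos|force'
```

```text
eef_pos: [528.4, -359.2, 50.3]
force: [-0.0, -0.0, -0.8]
```

```bash
python3 -m crank '{"dp":[[0,-0.05,0],[0,0,0]],"delta_rot":[[0,0,0],[0,0,0]],"claw":[255,255]}' | grep -E 'eef_pos|force'
```

```text
eef_pos: [528.4, -359.7, 50.3]
force: [-0.1, -0.2, -0.2]
```

```bash
python3 -m crank '{"dp":[[0.01,-0.07,0],[0,0,0]],"delta_rot":[[0,0,0],[0,0,0]],"claw":[255,255]}' | grep -E 'eef_pos|force'
```

```text
eef_pos: [528.5, -360.4, 50.3]
force: [0.4, 0.1, 0.3]
```

```bash
python3 -m crank '{"dp":[[0,-0.07,0],[0,0,0]],"delta_rot":[[0,0,0],[0,0,0]],"claw":[255,255]}' | grep -E 'eef_pos|force'
```

```text
eef_pos: [528.5, -361.0, 50.3]
force: [1.2, -0.2, 1.1]
```

```bash
python3 -m crank '{"dp":[[0,-0.05,0],[0,0,0]],"delta_rot":[[0,0,0],[0,0,0]],"claw":[255,255]}' | grep -E 'eef_pos|force'
```

```text
eef_pos: [528.5, -361.5, 50.3]
force: [-0.5, -0.7, -0.1]
```

```bash
python3 -m crank '{"dp":[[0,-0.05,0],[0,0,0]],"delta_rot":[[0,0,0],[0,0,0]],"claw":[255,255]}' | grep -E 'eef_pos|force'
```

```text
eef_pos: [528.5, -362.0, 50.3]
force: [0.4, 0.1, -0.1]
```

```bash
python3 -m crank '{"dp":[[0,-0.04,0],[0,0,0]],"delta_rot":[[0,0,0],[0,0,0]],"claw":[255,255]}' | grep -E 'eef_pos|force'
```

```text
eef_pos: [528.5, -362.4, 50.3]
force: [0.9, 0.8, 0.2]
```

```bash
python3 -m crank '{"dp":[[-0.1,1.5,0],[0,0.5,4],[-1,3,4.5],[-1.2,4,3.5],[-1.2,4.5,0],[-1.2,4.5,0],[-1.15,4.2,0],[0,0,0],[0,0,0]],"delta_rot":[[0,0,0],[0,0,0],[0,0,0],[0,0,0],[0,0,0],[0,0,0],[0,0,0],[0,0,0],[0,0,0]],"claw":[255,255,255,255,255,255,255,255,255]}'
python3 - <<'E'
from h import *
from scipy.spatial.transform import Rotation as R
for c in ['side','scene','wrist']:
    s=sense();im,d=capture(c); T=None
    if c=='wrist':
        m=camera_model(c);q=s['ee_rot'];Tt=np.eye(4);Tt[:3,:3]=R.from_quat([q[1],q[2],q[3],q[0]]).as_matrix();Tt[:3,3]=s['eef_pos'];T=Tt@np.array(m['T_tool_cam'])
    for t,z in [('stop_plate',65),('stop_face',30),('bar',12)]:
        for r in pinpoint(c,t)[:1]: print(c,t,round(r['p'],2),np.round(atz(c,r['centre'],z,T),1))
    if c=='wrist': save('w3',im);np.save('T3.npy',T);continue
    im=im[150:260,260:350] if c=='side' else im[150:260,230:340]
    save(c+'3',cv2.resize(im,None,fx=5.4,fy=5.4,interpolation=cv2.INTER_CUBIC))
E
```

```text
time_s: 10.25
eef_pos: [472.1, -146.0, 163.8]
ee_rot: [0.001, 0.674, 0.738, 0.0]
force: [0.4, -0.4, -0.2]
grip_width: -0.002
side stop_plate 0.73 [ 528.3 -368.7   65. ]
side stop_face 0.56 [ 500.2 -390.8   30. ]
side bar 0.64 [ 477.3 -216.8   12. ]
scene stop_plate 0.87 [ 530.7 -372.9   65. ]
scene stop_face 0.8 [ 492.4 -386.9   30. ]
scene bar 0.85 [ 462.7 -230.1   12. ]
wrist stop_face 0.43 [ 475.  -204.5   30. ]
wrist bar 0.97 [ 475.3 -215.3   12. ]
```

View pics/side3.png

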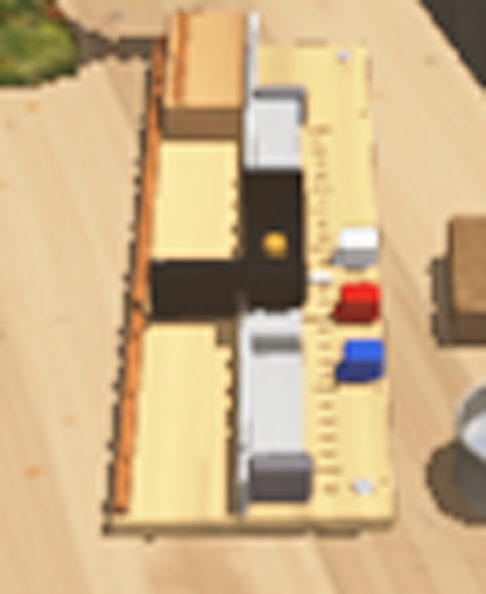

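View pics/scene3.png

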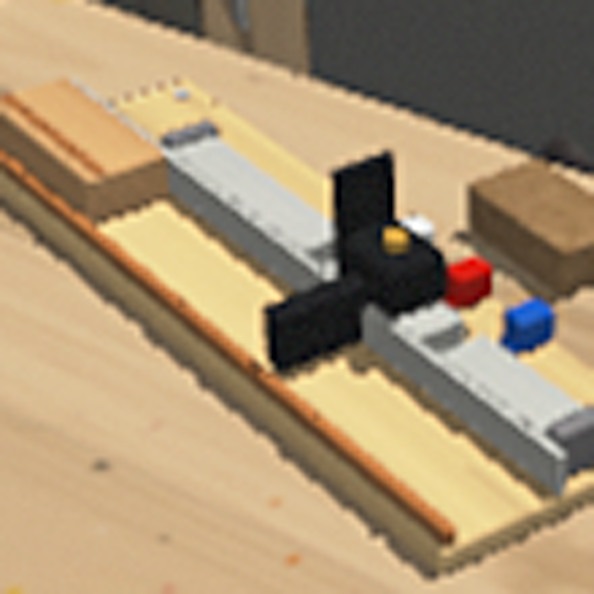

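View pics/w3.png

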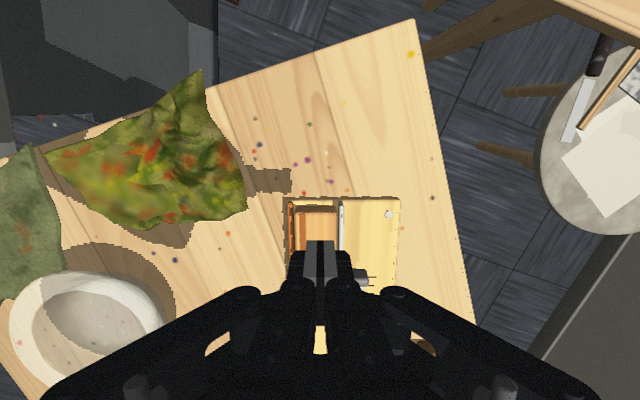

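Between the scene2 and scene3 crops the brass pin head appears to have sunk (about 34 px tall, then 25 px), which suggests it dropped in after scene2. I'll confirm with depth and with the position relative to the clip.

```bash
python3 - <<'E'
from h import *
for c,(u0,v0) in {'side':(260,150),'scene':(230,150)}.items():
    im,d=capture(c)
    hsv=cv2.cvtColor(im,cv2.COLOR_RGB2HSV)
    p={'side':(275,242),'scene':(397,240)}[c]; u=int(u0+p[0]/5.4); v=int(v0+p[1]/5.4)
    for vv in range(v-6,v+10):
        print(vv,[ (tuple(int(x) for x in im[vv,uu]),np.round(atd(c,(uu,vv),d),0).astype(int).tolist()) for uu in (u,)], end=' ')
        print()
    for t in ['red_clip']:
        for r in masks_of(c,t)[:2]: print(c,t,r['p'],r['centre'],np.round(atz(c,r['centre'],20),1))
    # model projections
    m=camera_model(c);Ti=np.linalg.inv(np.array(m['cam_to_world']))
    th=np.radians(5.1)
    def P(g):
        w=np.array([510+g[0]*np.cos(th)-g[1]*np.sin(th),-341+g[0]*np.sin(th)+g[1]*np.cos(th),g[2],1]);q=Ti@w
        return np.round([m['cx']-m['fx']*q[0]/q[2],m['cy']+m['fy']*q[1]/q[2]],1)
    for n,g in {'corner-y+x':(62,-180,12),'corner+y+x':(62,180,12),'corner-y-x':(-52,-180,12),'cap-170':(13,-170,34),'blue notch':(13,-95,30),'clip red?':(52,-55,20),'pin top@-55':(13,-55,58),'stop -y edge@-55 z52':(13,-75,52)}.items(): print(n,P(g),'zoom',np.round((P(g)-[u0,v0])*5.4))
E
```

```text
188 [((58, 46, 36), [526, -382, 65])] 
189 [((59, 47, 37), [526, -383, 63])] 
190 [((58, 47, 37), [526, -381, 58])] 
191 [((59, 47, 39), [526, -381, 55])] 
192 [((53, 45, 40), [525, -380, 52])] 
193 [((181, 134, 59), [526, -387, 54])] 
194 [((249, 199, 79), [527, -396, 58])] 
195 [((231, 177, 71), [528, -400, 58])] 
196 [((169, 126, 55), [528, -402, 56])] 
197 [((111, 84, 47), [528, -404, 55])] 
198 [((58, 50, 43), [528, -406, 54])] 
199 [((63, 53, 45), [529, -411, 55])] 
200 [((64, 53, 45), [529, -411, 52])] 
201 [((61, 50, 41), [529, -414, 52])] 
202 [((61, 49, 39), [529, -414, 48])] 
203 [((60, 48, 38), [528, -412, 44])] 
side red_clip 0.61 [326.1, 204.8] [ 564.3 -386.3   20. ]
corner-y+x [333.1 245.3] zoom [395. 515.]
corner+y+x [328.3 157.7] zoom [369.  42.]
corner-y-x [280.1 246.1] zoom [109. 519.]
cap-170 [310.1 234.9] zoom [271. 458.]
blue notch [310.5 213.8] zoom [273. 345.]
clip red? [327.  206.1] zoom [362. 303.]
pin top@-55 [310.3 193.7] zoom [272. 236.]
stop -y edge@-55 z52 [310.3 200.9] zoom [272. 275.]
188 [((207, 175, 136), [585, -294, 0])] 
189 [((208, 176, 134), [58
[... 273 characters left out ...]
7, 42), [526, -401, 53])] 
197 [((34, 34, 37), [524, -405, 53])] 
198 [((32, 34, 38), [524, -405, 51])] 
199 [((34, 31, 36), [520, -411, 53])] 
200 [((37, 37, 38), [519, -413, 52])] 
201 [((28, 29, 30), [519, -413, 49])] 
202 [((22, 23, 25), [518, -415, 49])] 
203 [((27, 27, 25), [518, -415, 46])] 
scene red_clip 0.47 [317.7, 201.8] [ 566.7 -391.9   20. ]
corner-y+x [358.3 230.1] zoom [693. 433.]
corner+y+x [266.2 163.4] zoom [195.  72.]
corner-y-x [312.  251.7] zoom [443. 549.]
cap-170 [336.1 227.5] zoom [573. 418.]
blue notch [313.6 212. ] zoom [451. 335.]
clip red? [317.5 201.6] zoom [473. 279.]
pin top@-55 [302.2 192.3] zoom [390. 228.]
stop -y edge@-55 z52 [307.8 198.8] zoom [420. 264.]
```

The depth shows the pin top at z≈58 and the carriage top at z≈52, so 6 mm stands out instead of 10. The pin has dropped, and it sits level with the red clip within the measurement error. Next I'll go down behind the bar.

```bash
python3 -m crank '{"dp":[[-0.15,0,-4],[0,0,-4],[0,0,-3],[0,0,-2],[0,0,-1],[0,0,0],[0,0,0]],"delta_rot":[[0,0,0],[0,0,0],[0,0,0],[0,0,0],[0,0,0],[0,0,0],[0,0,0]],"claw":[255,255,255,255,255,255,255]}'
python3 - <<'E'
from h import *
for c in ['side','scene']:
    im,d=capture(c); im=im[120:230,250:360] if c=='side' else im[110:220,200:310]
    save(c+'4',cv2.resize(im,None,fx=5.4,fy=5.4,interpolation=cv2.INTER_CUBIC))
E
```

```text
time_s: 11.75
eef_pos: [470.9, -146.6, 24.2]
ee_rot: [0.001, 0.675, 0.738, 0.0]
force: [-0.2, -0.2, -0.1]
grip_width: -0.001
```

View pics/side4.png

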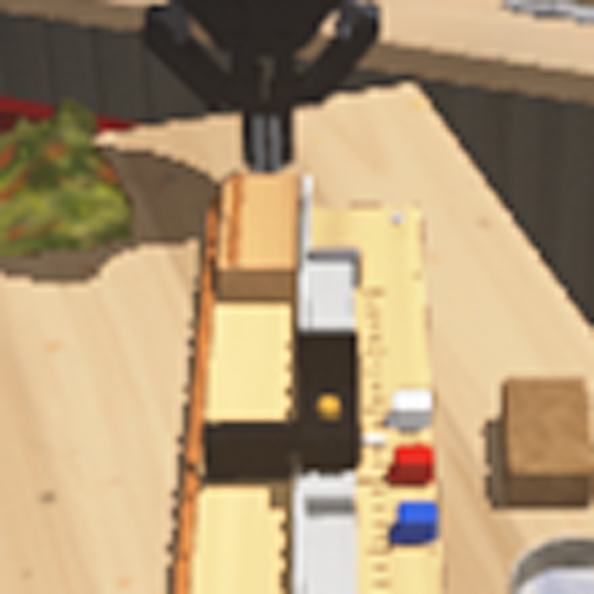

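View pics/scene4.png

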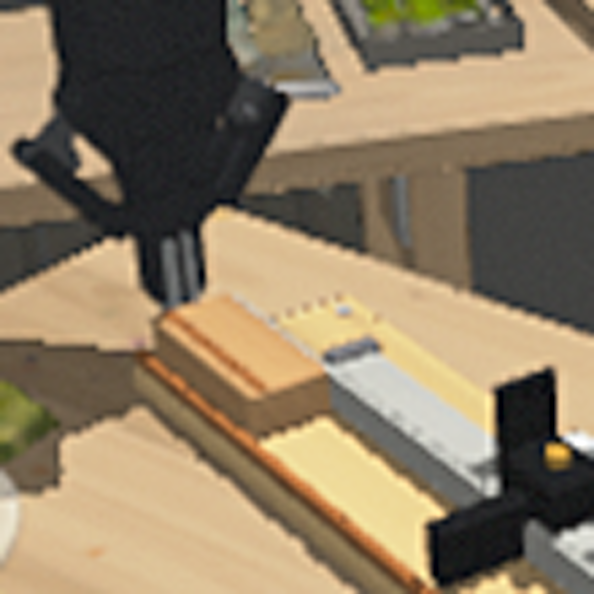

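The fingers are centred behind the bar's far end (side zoom col 267, bar cols 222-300). Now I'll push.

```bash
python3 -m crank '{"dp":[[0.05,-0.6,0],[0.05,-0.5,0],[0.04,-0.5,0],[0.04,-0.5,0],[0.05,-0.6,0],[0.06,-0.6,0],[0.06,-0.6,0],[0.06,-0.6,0],[0.06,-0.6,0],[0.06,-0.6,0]],"delta_rot":[[0,0,0],[0,0,0],[0,0,0],[0,0,0],[0,0,0],[0,0,0],[0,0,0],[0,0,0],[0,0,0],[0,0,0]],"claw":[255,255,255,255,255,255,255,255,255,255]}'
```

```text
time_s: 12.85
eef_pos: [475.7, -203.8, 23.3]
ee_rot: [-0.0, 0.675, 0.738, 0.0]
force: [-0.9, 1.8, 0.0]
grip_width: -0.001
```

```bash
python3 -m crank '{"dp":[[0.05,-0.6,0],[0.05,-0.6,0],[0.05,-0.6,0],[0.05,-0.6,0],[0.05,-0.6,0],[0.05,-0.6,0],[0.05,-0.6,0],[0.05,-0.5,0],[0.04,-0.4,0],[0,0,0]],"delta_rot":[[0,0,0],[0,0,0],[0,0,0],[0,0,0],[0,0,0],[0,0,0],[0,0,0],[0,0,0],[0,0,0],[0,0,0]],"claw":[255,255,255,255,255,255,255,255,255,255]}'
python3 - <<'E'
from h import *
for c in ['side','scene']:
    im,d=capture(c); im=im[140:250,250:360] if c=='side' else im[130:240,220:330]
    save(c+'5',cv2.resize(im,None,fx=5.4,fy=5.4,interpolation=cv2.INTER_CUBIC))
E
```

```text
time_s: 13.85
eef_pos: [480.1, -254.9, 23.3]
ee_rot: [0.0, 0.675, 0.738, -0.0]
force: [-0.3, -0.5, -0.6]
grip_width: 0.003
```

View pics/side5.png

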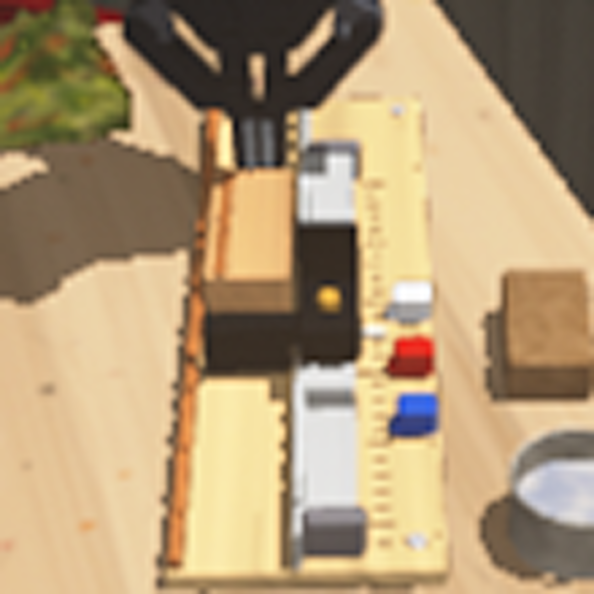

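View pics/scene5.png

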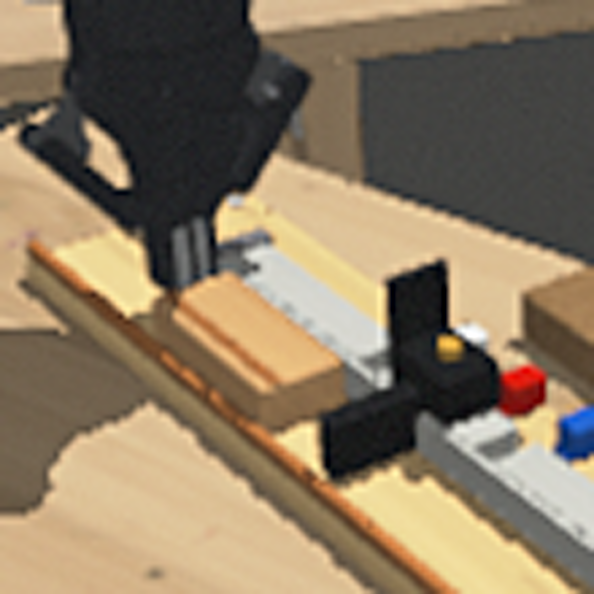

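The bar is sliding straight, with roughly 30 mm left to the stop face.

```bash
python3 -m crank '{"dp":[[0.03,-0.4,0],[0.04,-0.4,0],[0.03,-0.4,0],[0.04,-0.4,0],[0.03,-0.4,0],[0.03,-0.3,0],[0,0,0]],"delta_rot":[[0,0,0],[0,0,0],[0,0,0],[0,0,0],[0,0,0],[0,0,0],[0,0,0]],"claw":[255,255,255,255,255,255,255]}'|grep -E 'eef_p|force'
for i in 1 2 3 4; do python3 -m crank '{"dp":[[0.01,-0.1,0]],"delta_rot":[[0,0,0]],"claw":[255]}'|grep -E 'eef_p|force'; done
```

```text
eef_pos: [482.2, -277.8, 23.3]
force: [-0.0, 0.1, 0.4]
eef_pos: [482.2, -278.3, 23.3]
force: [0.9, 1.1, 0.4]
eef_pos: [482.3, -279.2, 23.3]
force: [-0.3, 0.4, 0.4]
eef_pos: [482.4, -280.3, 23.3]
force: [0.8, 0.3, 0.6]
eef_pos: [482.5, -281.3, 23.3]
force: [0.1, 0.1, 0.5]
```

```bash
for i in 1 2 3 4; do python3 -m crank '{"dp":[[0.01,-0.1,0]],"delta_rot":[[0,0,0]],"claw":[255]}'|grep -E 'eef_p|force'; done
python3 - <<'E'
from h import *
for c in ['side','scene']:
    im,d=capture(c); im=im[140:250,250:360] if c=='side' else im[130:240,220:330]
    save(c+'6',cv2.resize(im,None,fx=5.4,fy=5.4,interpolation=cv2.INTER_CUBIC))
E
```

```text
eef_pos: [482.6, -282.4, 23.3]
force: [0.0, 0.3, -0.4]
eef_pos: [482.7, -283.4, 23.3]
force: [-0.2, 0.5, -0.8]
eef_pos: [482.8, -284.4, 23.3]
force: [-0.6, -0.2, -0.3]
eef_pos: [482.9, -285.4, 23.3]
force: [-0.0, 1.3, -0.5]
```

View pics/scene6.png

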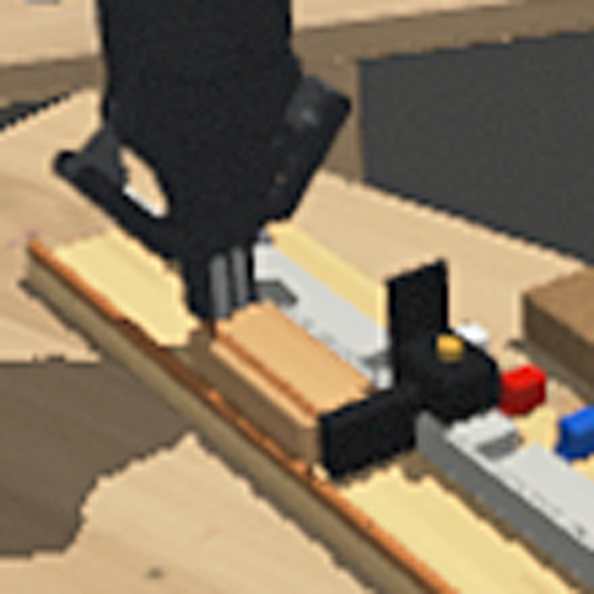

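The bar is nearly at the stop, and the stop has not moved (pin still at zoom (450,347)). I'll go on in half-millimetre steps.

```bash
for i in 1 2 3 4; do python3 -m crank '{"dp":[[0,-0.05,0],[0,0,0]],"delta_rot":[[0,0,0],[0,0,0]],"claw":[255,255]}'|grep -E 'eef_p|force'; done
```

```text
eef_pos: [482.9, -285.9, 23.3]
force: [-0.9, 0.5, -0.3]
eef_pos: [482.9, -286.4, 23.3]
force: [-0.9, 0.6, -0.2]
eef_pos: [482.9, -286.9, 23.3]
force: [-0.2, 0.3, 0.7]
eef_pos: [482.9, -287.4, 23.3]
force: [0.1, 0.5, 0.7]
```

```bash
python3 -m crank '{"dp":[[0.01,-0.05,0],[0,0,0]],"delta_rot":[[0,0,0],[0,0,0]],"claw":[255,255]}'|grep -E 'eef_p|force'
```

```text
eef_pos: [483.0, -287.9, 23.3]
force: [-0.1, 0.5, 0.0]
```

```bash
python3 -m crank '{"dp":[[0.01,-0.05,0],[0,0,0]],"delta_rot":[[0,0,0],[0,0,0]],"claw":[255,255]}'|grep -E 'eef_p|force'
```

```text
eef_pos: [483.1, -288.4, 23.3]
force: [-0.4, 0.6, -0.1]
```

```bash
for i in 1 2; do python3 -m crank '{"dp":[[0,-0.05,0],[0,0,0]],"delta_rot":[[0,0,0],[0,0,0]],"claw":[255,255]}'|grep -E 'eef_p|force'; done
python3 - <<'E'
from h import *
for c in ['side','scene']:
    im,d=capture(c); im=im[140:250,250:360] if c=='side' else im[130:240,220:330]
    save(c+'7',cv2.resize(im,None,fx=5.4,fy=5.4,interpolation=cv2.INTER_CUBIC))
E
```

```text
eef_pos: [483.1, -288.9, 23.3]
force: [-0.6, 0.5, 1.4]
eef_pos: [483.1, -289.4, 23.3]
force: [-0.3, 1.4, 1.2]
```

View pics/scene7.png

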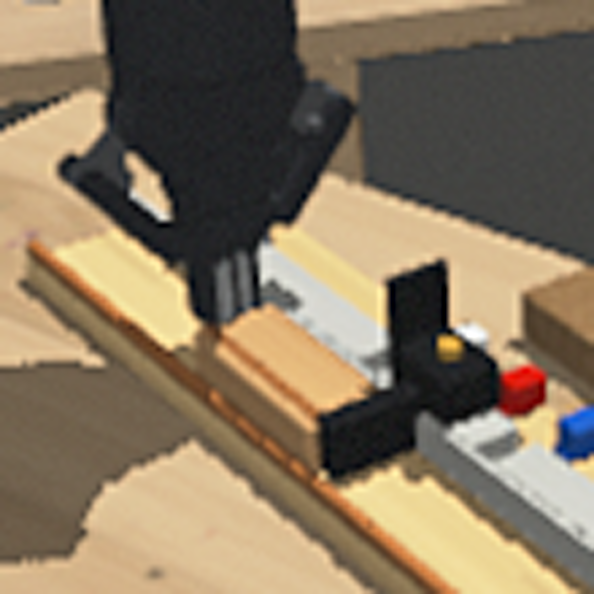

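View pics/side7.png

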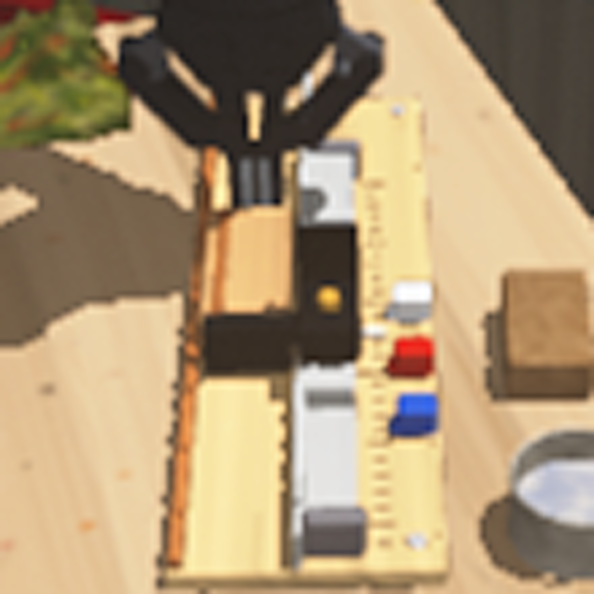

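```bash
python3 -m crank '{"dp":[[0,-0.04,0],[0,0,0]],"delta_rot":[[0,0,0],[0,0,0]],"claw":[255,255]}'|grep -E 'eef_p|force'; python3 -c "
from h import *
print(np.mean([sense()['force'] for _ in range(5)],0))"
```

```text
eef_pos: [483.1, -289.8, 23.3]
force: [-0.9, 1.8, 0.7]
[-0.89385389  1.80163944  0.67100897]
```

```bash
python3 -m crank '{"dp":[[0,-0.04,0],[0,0,0]],"delta_rot":[[0,0,0],[0,0,0]],"claw":[255,255]}'|grep -E 'eef_p|force'
```

```text
eef_pos: [483.1, -290.2, 23.3]
force: [0.6, 0.4, -1.0]
```

```bash
python3 -m crank '{"dp":[[0,-0.04,0],[0,0,0]],"delta_rot":[[0,0,0],[0,0,0]],"claw":[255,255]}'|grep -E 'eef_p|force'
```

```text
eef_pos: [483.1, -290.6, 23.3]
force: [-0.3, 0.6, 0.1]
```

```bash
python3 -m crank '{"dp":[[0,-0.04,0],[0,0,0]],"delta_rot":[[0,0,0],[0,0,0]],"claw":[255,255]}'|grep -E 'eef_p|force'
```

```text
eef_pos: [483.1, -290.9, 23.3]
force: [-0.4, 0.8, 0.8]
```

```bash
python3 -m crank '{"dp":[[0,-0.04,0],[0,0,0]],"delta_rot":[[0,0,0],[0,0,0]],"claw":[255,255]}'|grep -E 'eef_p|force'
```

```text
eef_pos: [483.0, -291.0, 23.3]
force: [-1.1, 4.4, 1.8]
```

The force rose to 4.4 N with the travel nearly stopped, so the bar is against the stop, well below the 10 N needed to push it out of the notch. I'll back off and check.

```bash
python3 -m crank '{"dp":[[0,0,0]],"delta_rot":[[0,0,0]],"claw":[255]}'|grep -E 'eef_p|force'
python3 -m crank '{"dp":[[-0.02,0.2,0],[-0.1,1,0],[-0.2,2,0],[0,0.5,3],[0,1,4],[-1,4,4],[-1,4.5,3],[0,4.5,0],[0,0,0],[0,0,0]],"delta_rot":[[0,0,0],[0,0,0],[0,0,0],[0,0,0],[0,0,0],[0,0,0],[0,0,0],[0,0,0],[0,0,0],[0,0,0]],"claw":[255,255,255,255,255,255,255,255,255,255]}'
python3 - <<'E'
from h import *
for c in ['side','scene']:
    im,d=capture(c); np.save('d8'+c,d)
    z=im[140:250,250:360] if c=='side' else im[130:240,220:330]
    save(c+'8f',im);save(c+'8',cv2.resize(z,None,fx=5.4,fy=5.4,interpolation=cv2.INTER_CUBIC))
    for t,zz in [('stop_plate',65),('stop_face',30),('bar',12)]:
        for r in pinpoint(c,t)[:1]: print(c,t,round(r['p'],2),np.round(atz(c,r['centre'],zz),1))
    u,v0={'side':(310,188),'scene':(303,190)}[c]
    for v in range(v0,v0+14): print(v,im[v,u],np.round(atd(c,(u,v),d),0).astype(int))
E
```

```text
eef_pos: [483.0, -291.0, 23.3]
force: [0.1, 4.6, 1.3]
time_s: 19.35
eef_pos: [462.1, -122.9, 155.6]
ee_rot: [0.0, 0.674, 0.738, -0.0]
force: [-0.3, -0.5, 0.2]
grip_width: 0.003
side stop_plate 0.8 [ 522.2 -374.8   65. ]
side stop_face 0.75 [ 496.6 -382.8   30. ]
side bar 0.73 [ 483.7 -347.    12. ]
188 [60 49 38] [ 526 -381   64]
189 [59 48 37] [ 526 -379   60]
190 [59 47 37] [ 526 -380   58]
191 [58 48 39] [ 526 -382   56]
192 [54 46 41] [ 526 -382   54]
193 [157 117  56] [ 526 -386   53]
194 [240 185  76] [ 527 -396   58]
195 [231 178  72] [ 528 -400   58]
196 [169 127  56] [ 528 -403   58]
197 [111  84  47] [ 528 -403   55]
198 [58 50 43] [ 528 -406   54]
199 [63 53 45] [ 528 -407   51]
200 [64 54 45] [ 528 -410   51]
201 [62 51 41] [ 529 -414   52]
scene stop_plate 0.8 [ 519.6 -378.7   65. ]
scene stop_face 0.86 [ 493.5 -387.1   30. ]
scene bar 0.93 [ 487.8 -349.6   12. ]
190 [115  98  77] [ 580 -302   -1]
191 [12 14 20] [ 535 -385   54]
192 [168 127  53] [ 535 -386   52]
193 [248 194  79] [ 529 -397   57]
194 [215 166  71] [ 526 -402   58]
195 [134 106  48] [ 525 -403   57]
196 [113  89  45] [ 525 -403   54]
197 [32 34 38] [ 525 -404   52]
198 [35 35 40] [ 522 -408   53]
199 [38 37 41] [ 520 -412   54]
200 [37 39 39] [ 519 -413   52]
201 [29 29 30] [ 519 -413   50]
202 [26 27 28] [ 518 -415   48]
203 [22 25 26] [ 518 -415   46]
```

View pics/scene8.png

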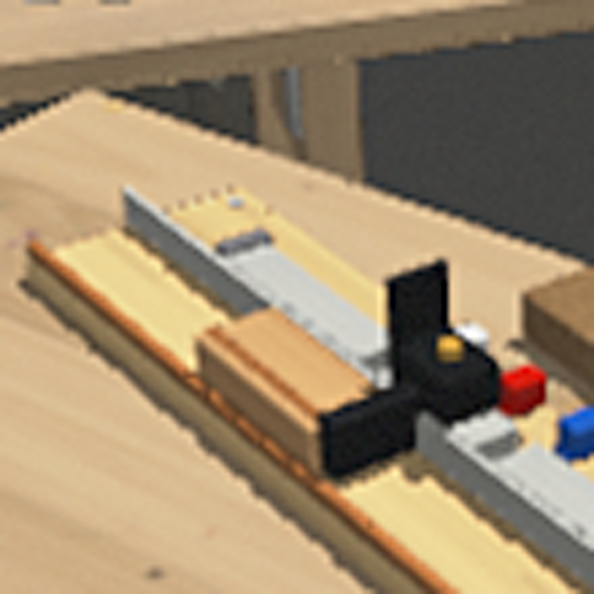

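View pics/side8.png

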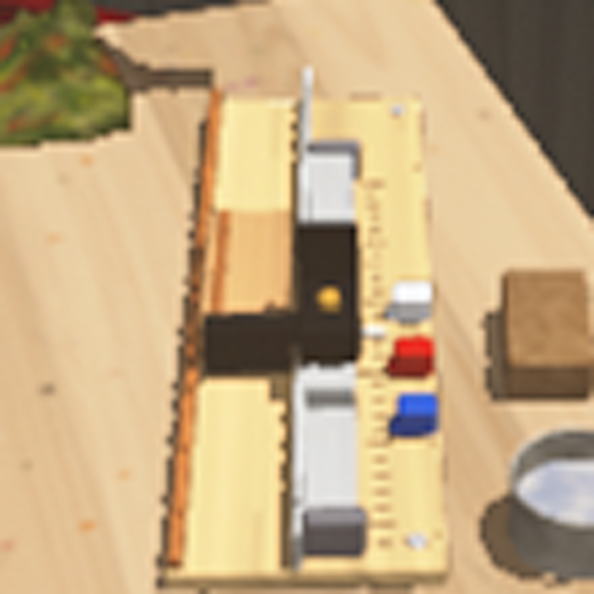

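The stop is unchanged (pin head at the same pixels, about 6 mm out) and the bar lies flat against it. Nothing else in these views has moved, so I'm handing in.

```bash
python3 -c "
from rig import *
print(finish_job())"
```

```text
the job is handed in; nothing more can be done
None
```

I set the gauge and handed the job in at about 19.6 s of the 54 s allowed; it reports no verdict.

- **Stop:** I pushed it by its upright plate, through the white-clip notch and into the middle one beside the red clip. The last depth reading puts the brass pin head about 6 mm above the carriage instead of 10 mm, so the pin has dropped. It is level with the red clip to within a few mm.
- **Bar:** I pushed it along the channel in small steps until the force rose from about 0.5 N to 4.4–4.6 N and held there. That is well under the 10–12 N needed to push the stop out, and the pin stayed at the same pixels before and after.
- **At the end:** The gripper was well clear, and the bar lay flat against the stop. The sanding block, and the part of the tin that shows in the last zoomed picture, had not moved. I did not check the blue tube or measure the bystanders separately.

Some readings disagreed:
- **Snap into the red notch:** The force readings did not show the moment clearly. They stayed near zero over the last 7 mm or so while pictures showed the stop still moving. I relied on the pin height and the spacing from the white notch instead.
- **Final positions:** The trained point finders scattered by about 5–10 mm between cameras, so I did not use them for the final positions.

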